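Find the full slide magazine and lock it into the labeller

TASK

Only one of the three identical closed slide magazines in the rack is still full: find the heaviest by lifting them. Lower the full one into the labeller's bay, right way round and fully down before you let go, and swing the latch shut over it; the two empty ones stay or go back upright in the rack. The slides are glass: keep the magazines upright, set them down without dropping them, and leave the other things on the bench where they are.

Things in the scene. Friction and masses are not known exactly. Their poses are not given: they have to be found in the camera images.
- magazine_1_mid (a point): centre of a closed grey slide magazine, half-way up; 60 mm (x) by 48 mm (y) by 90 mm tall, z up. From above a rectangle with both corners at +x cut off at 45 degrees, 14 mm each way; an arrow on the lid points to +x. All three look the same; two are empty (0.21 to 0.27 kg), one is full (0.48 to 0.60 kg). The number does not tell which, nor where it stands.
- magazine_2_mid (a point): centre of a closed grey slide magazine, half-way up; 60 mm (x) by 48 mm (y) by 90 mm tall, z up. From above a rectangle with both corners at +x cut off at 45 degrees, 14 mm each way; an arrow on the lid points to +x. All three look the same; two are empty (0.21 to 0.27 kg), one is full (0.48 to 0.60 kg). The number does not tell which, nor where it stands.
- magazine_3_mid (a point): centre of a closed grey slide magazine, half-way up; 60 mm (x) by 48 mm (y) by 90 mm tall, z up. From above a rectangle with both corners at +x cut off at 45 degrees, 14 mm each way; an arrow on the lid points to +x. All three look the same; two are empty (0.21 to 0.27 kg), one is full (0.48 to 0.60 kg). The number does not tell which, nor where it stands.
- magazine_1: magazine 1; origin at the centre of its underside, axes as its centre point
- magazine_2: magazine 2; origin at the centre of its underside, axes as its centre point
- magazine_3: magazine 3; origin at the centre of its underside, axes as its centre point
- rack_floor (a point): centre of the floor's upper face of a fixed aluminium rack, 4 mm above the worktop; x across the rack, away from the robot, y along it. A magazine stands at y = -90, 0 and 90 mm, its x along the rack's (within 2 degrees). Rails with inner faces at x = +-34 mm rise 4 mm above the magazines: here these can only be taken across their 48 mm, fingers in the 42 mm gaps between them.
- rack: the same rack, 78 mm (x) by 290 mm (y), 98 mm high; origin on the worktop under its middle. Low stops beside each magazine, 4 mm off it and 12 mm above the floor. In front of the rack the worktop is clear for setting a magazine down (in the robot's frame x 0.40 to 0.47 m, y -0.03 to 0.10 m).
- bay: slide labeller with its magazine bay, fixed; origin on the worktop under the bay's middle, z up, +x end with the key towards the robot, +y side with the latch to its right. Two cheeks, inner faces at y = +-26 mm, 12 to 20 mm thick, 64 mm long, rise 112 mm above the worktop, 7 mm above a seated magazine: they cover its y sides, so it must be lowered in held across its 60 mm (x).
- bay_floor (a point): centre of the bay's floor, 15 mm above the worktop, where the middle of the seated magazine's underside rests; axes as the labeller, the magazine's x along the bay's +x. 2 mm clearance all round, sloped lead-ins. End walls 30 mm above this floor; both +x corners are filled in as a key, so a magazine turned half round stays about 25 mm too high.
- latch (a joint): swing latch on top of the bay's +y cheek, turning about a vertical pivot with light friction (0.03 N m), stays where left; 0 = shut (stop; arm along the bay's -y, 2.5 mm over a seated magazine), grows anticlockwise seen from above: 1.57 = arm along the bay's +x, 3.1 = turned right away from the bay (stop). Starts at 2.3 to 3.0.
- latch_tab (a point): middle of the upright steel tab near the end of the latch arm, to push or pinch; tab 8 mm thick (along its motion), 18 mm along the arm; this point is 127 mm above the worktop, the tab's top 134 mm, the arm's top 120 mm
- latch_pivot (a point): pivot axis of the latch, at y = 36 mm of the bay, 41 mm from the middle of the tab, 127 mm above the worktop
- dye_bottle: bystander: small white bottle with yellow cap, 42 mm across, 84 mm tall; origin under its middle
- amber_bottle: bystander: brown bottle, 48 mm across, 96 mm tall; origin under its middle
- marker: bystander: white marker pen lying on the worktop, 132 mm long along its y, 18 mm high
- bench_timer: bystander: flat white timer, 66 x 66 x 19 mm; origin under its middle
There are look-alikes about, which are no part of the job. There is more than one size of the bay; the job needs the larger.

How it is judged:
On the way:
1. a magazine is brought down to the bay's floor while still held in the fingers (((horizontal distance between magazine_1_mid and bay_floor below 0.006 m and z of magazine_1_mid in the frame of bay_floor below 0.049 m and angle between magazine_1_mid's own z axis and vertical below 0.08 rad and contact force between the fingers and magazine_1 above 1 N) or (horizontal distance between magazine_2_mid and bay_floor below 0.006 m and z of magazine_2_mid in the frame of bay_floor below 0.049 m and angle between magazine_2_mid's own z axis and vertical below 0.08 rad and contact force between the fingers and magazine_2 above 1 N) or (horizontal distance between magazine_3_mid and bay_floor below 0.006 m and z of magazine_3_mid in the frame of bay_floor below 0.049 m and angle between magazine_3_mid's own z axis and vertical below 0.08 rad and contact force between the fingers and magazine_3 above 1 N))), for 0.1 s.
At the end, for the whole second after the job is handed in: The full magazine (pressing on the bay with over 3.7 N) stands upright at rest in the bay, within 6 mm of its middle and 4 mm of its floor; the latch is within 0.15 rad of shut; both empty magazines stand upright in the rack, within 7 mm of its floor (((horizontal distance between magazine_1_mid and bay_floor below 0.006 m and z of magazine_1_mid in the frame of bay_floor below 0.049 m and angle between magazine_1_mid's own z axis and vertical below 0.08 rad and contact force between magazine_1 and bay above 3.7 N and linear speed of magazine_1 below 0.02 m/s and x of magazine_2_mid in the frame of rack_floor between -0.02 and 0.02 m and y of magazine_2_mid in the frame of rack_floor between -0.125 and 0.125 m and z of each of magazine_2_mid, magazine_3_mid in the frame of rack_floor below 0.052 m and angle between each of magazine_2_mid, magazine_3_mid's own z axis and vertical below 0.1 rad and x of magazine_3_mid in the frame of rack_floor between -0.02 and 0.02 m and y of magazine_3_mid in the frame of rack_floor between -0.125 and 0.125 m) or (horizontal distance between magazine_2_mid and bay_floor below 0.006 m and z of magazine_2_mid in the frame of bay_floor below 0.049 m and angle between magazine_2_mid's own z axis and vertical below 0.08 rad and contact force between magazine_2 and bay above 3.7 N and linear speed of magazine_2 below 0.02 m/s and x of magazine_1_mid in the frame of rack_floor between -0.02 and 0.02 m and y of magazine_1_mid in the frame of rack_floor between -0.125 and 0.125 m and z of each of magazine_1_mid, magazine_3_mid in the frame of rack_floor below 0.052 m and angle between each of magazine_1_mid, magazine_3_mid's own z axis and vertical below 0.1 rad and x of magazine_3_mid in the frame of rack_floor between -0.02 and 0.02 m and y of magazine_3_mid in the frame of rack_floor between -0.125 and 0.125 m) or (horizontal distance between magazine_3_mid and bay_floor below 0.006 m and z of magazine_3_mid in the frame of bay_floor below 0.049 m and angle between magazine_3_mid's own z axis and vertical below 0.08 rad and contact force between magazine_3 and bay above 3.7 N and linear speed of magazine_3 below 0.02 m/s and x of magazine_1_mid in the frame of rack_floor between -0.02 and 0.02 m and y of magazine_1_mid in the frame of rack_floor between -0.125 and 0.125 m and z of each of magazine_1_mid, magazine_2_mid in the frame of rack_floor below 0.052 m and angle between each of magazine_1_mid, magazine_2_mid's own z axis and vertical below 0.1 rad and x of magazine_2_mid in the frame of rack_floor between -0.02 and 0.02 m and y of magazine_2_mid in the frame of rack_floor between -0.125 and 0.125 m)) and value of joint latch below 0.15 rad); the robot touches nothing.
It fails at once if a magazine is tipped by more than 40 degrees (angle between any of magazine_1_mid, magazine_2_mid, magazine_3_mid's own z axis and vertical above 0.7 rad).
It fails at once if a magazine is dropped (falls freely for more than about 8 mm) ((linear speed of magazine_1 above 0.4 m/s and contact force between the fingers and magazine_1 below 0.1 N) or (linear speed of magazine_2 above 0.4 m/s and contact force between the fingers and magazine_2 below 0.1 N) or (linear speed of magazine_3 above 0.4 m/s and contact force between the fingers and magazine_3 below 0.1 N)).
It fails at once if a bottle, the marker or the timer is moved by more than 30 mm (distance of any of dye_bottle, amber_bottle, marker, bench_timer from where it was at the start of the episode above 0.03 m).
It also fails if it takes over 72 s, if anything falls off the work surface, if the arm or the gripper's body presses on something with over 40 N, if the wrist force passes 120 N, or if a joint passes its speed limit or range.

ROBOT

A 7-joint arm with a two-finger parallel gripper is mounted at the origin on a cart in front of the work surface, level with it; the furniture and walls round the work are solid. World frame = base frame: x ahead of the robot, y to its left, z up, the work surface at z = 0. Lengths are in m, angles in rad, forces in N, time in s.
With the tool pointing down it reaches from about 0.425 to 0.95 m from the base axis. Payload 4.7 kg.
Tool frame: the origin (TCP) lies between the finger pads; the fingertips stand 25 mm ahead of it and the grasp point (between the pads) lies 6 mm ahead of it; x points along the fingers, z is the direction in which the jaws open and shut, and the axes are right-handed (so a half turn about x gives the same grasp; the last joint's range is limited). The gripper opens to 85 mm and grips with 20 to 120 N. Pads are 22 mm wide; open, the fingers measure 114 mm over their backs; the gripper's body (76 mm by 85 mm) begins 54 mm behind the grasp point. The pads swing forward as they close: fully open they stand 13 mm farther back than shut.
Start: joints at [1.184, 0.469, -0.049, 1.532, 0.024, 1.141, -0.082], TCP at [0.236, -0.632, 0.256] pointing down, gripper open.
Joint ranges: [-2.59, 2.59], [-0.33, 1.99], [-1.39, 1.29], [0.1, 2.45], [-1.04, 4.18], [0.21, 1.99], [-2.66, 2.66]. Speed limits (rad/s): [2.57, 2.57, 3.14, 3.14, 3.14, 3.14, 3.14].

INTERFACE

Orientations are given as a 3x3 rotation matrix whose columns are the frame's x, y, z axes.
In Python, from rig import * gives the robot as it stands. Calls block until the motion is done:
- movep(position, orientation): joint-space move of the TCP to a pose.
- move_l(position, attitude=None, feed=0.15, until_force=None): straight line of the TCP; attitude=None keeps the orientation; feed is the mean speed in m/s. With until_force (N) it stops when the force on the tool has changed by that much, and returns True; else False.
- move_joints(angles): joint-space move.
- command_gripper(opening, newtons=None): finger opening in m; newtons is the grip in N (None keeps the last); returns when the fingers have stopped.
- sleep(seconds).
- inverse_kinematics(position, orientation): joint angles nearest the present ones, or None.
- sense(): the state.
- camera(name): name is "scene" or "top"; returns (picture, depth): 420x560x3 uint8, red, green, blue; 420x560 float32, m along the optical axis (not along the pixel's ray), 0 where there is no reading.
- camera_params(name): a dict with "K" (3x3 intrinsics, pixels), "dist" ([k1, k2, p1, p2, k3] as OpenCV has them; the pictures are not rectified), "position" and "rotation" of the camera in the world. Camera axes: x right, y down, z forward; pixel columns grow to the right and rows downward; lengths in m; the calibration is good to about 2 mm. A picture is of the moment at which its call begins. camera_params takes no time and is no camera call.
A pose or a line that the arm cannot do raises Unreachable and nothing moves.
- finish_job(): hands the job in, once; it reports no verdict.
The state is a dict: "time_s": time; "joint_pos": joint angles; "qd": joint speeds; "joint_efforts": joint torques, N m; "position": TCP position; "tcp_rot": TCP orientation; "wrist_force": force on the tool from outside, world axes, zero at the start; "ft_torque": the same for the moment, N m; "finger_gap": finger opening in m.
Only numpy, scipy, OpenCV 4.12 (cv2) and the standard library are available. Lean on these libraries where they do the work, as an engineer would, in place of code of your own. Each camera call takes 0.05 s, during which the arm holds its last target.

## Working session

There is one attempt and no reset: what is moved stays moved. The work goes in short steps, each a Python script; the robot and the scene stay as the last script left them, time stands still between calls to the robot, and variables do not carry over. Pictures are saved under pics/ and viewed, and the job is handed in when it is done.

```bash
ls; mkdir -p pics
python3 - <<'E'
from rig import *
import cv2, numpy as np
for n in ("scene","top"):
    p,d=camera(n); np.savez(f"{n}0.npz",p=p,d=d); cv2.imwrite(f"pics/{n}0.png",cv2.cvtColor(p,cv2.COLOR_RGB2BGR))
    print(n,camera_params(n))
s=sense(); print(s)
E
```

```text
pics
scene {'K': array([[401.03853896,   0.        , 282.85642501],
       [  0.        , 401.03853896, 209.59954205],
       [  0.        ,   0.        ,   1.        ]]), 'dist': array([0.02576895, 0.        , 0.        , 0.        , 0.        ]), 'position': array([0.04929375, 0.6400105 , 0.99484586]), 'rotation': array([[-0.79829603, -0.44303601,  0.40797369],
       [-0.60196476,  0.60834247, -0.51725997],
       [-0.01902293, -0.65851237, -0.75232944]])}
top {'K': array([[404.95266416,   0.        , 280.3444112 ],
       [  0.        , 404.95266416, 208.36163338],
       [  0.        ,   0.        ,   1.        ]]), 'dist': array([-0.11194864,  0.        ,  0.        ,  0.        ,  0.        ]), 'position': array([0.46753411, 0.04443403, 1.09264643]), 'rotation': array([[ 0.00235382, -0.99743678,  0.07151456],
       [-0.9997221 , -0.00402459, -0.02322756],
       [ 0.02345583, -0.07144001, -0.99716907]])}
{'time_s': 0.1, 'joint_pos': array([ 1.18408566,  0.46937031, -0.04863816,  1.53356671,  0.02407869,
        1.14100521, -0.08229679]), 'qd': array([-0.00035778,  0.00024702, -0.00258106, -0.0030417 ,  0.00033207,
        0.00253747,  0.00050492]), 'joint_efforts': array([ 9.90546359e-04, -5.11513317e+01, -4.67943249e-02, -2.38388729e+01,
        1.08025933e-02,  4.34953894e-03,  1.20386730e-06]), 'position': array([ 0.23627675, -0.63178323,  0.25536332]), 'tcp_rot': array([[-6.39411865e-04,  9.36644204e-01,  3.50281639e-01],
       [ 1.64538088e-03,  3.50282222e-01, -9.36642759e-01],
       [-9.99998442e-01, -2.25537818e-05, -1.76511108e-03]]), 'wrist_force': array([-0.58586259, -0.01726723, -0.81210646]), 'ft_torque': array([-0.03205123,  0.00767617, -0.02613664]), 'finger_gap': 0.08522434091973971}
```

View pics/scene0.png

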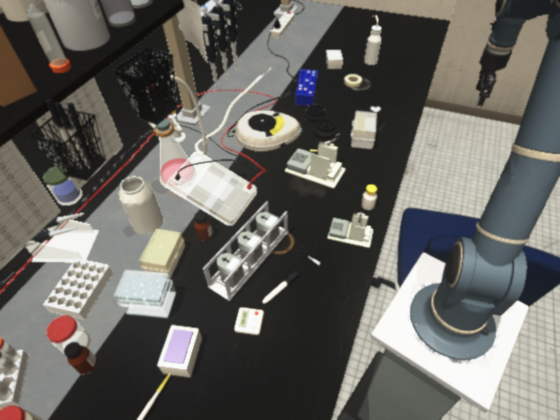

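View pics/top0.png

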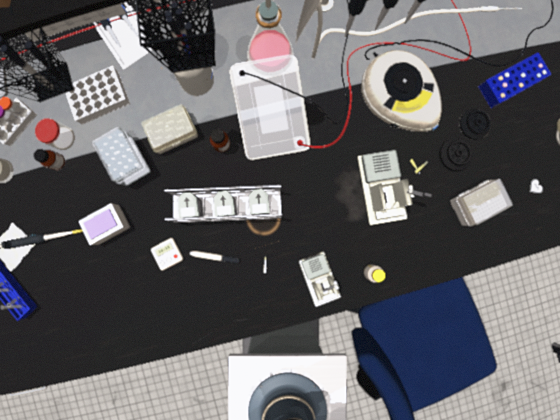

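Run:
```python
import cv2, numpy as np
t=np.load("top0.npz");s=np.load("scene0.npz")
def crop(d,x0,y0,x1,y1,f,n):
    c=cv2.cvtColor(d["p"][y0:y1,x0:x1],cv2.COLOR_RGB2BGR)
    cv2.imwrite(n,cv2.resize(c,None,fx=f,fy=f,interpolation=cv2.INTER_CUBIC))
crop(t,340,135,450,235,7,"pics/c_bay_top.png")
crop(t,155,170,295,270,5,"pics/c_rack_top.png")
crop(s,270,130,400,250,6,"pics/c_bay_sc.png")
crop(s,195,195,305,305,5,"pics/c_rack_sc.png")
```

```text
(no output)
```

View pics/c_bay_top.png

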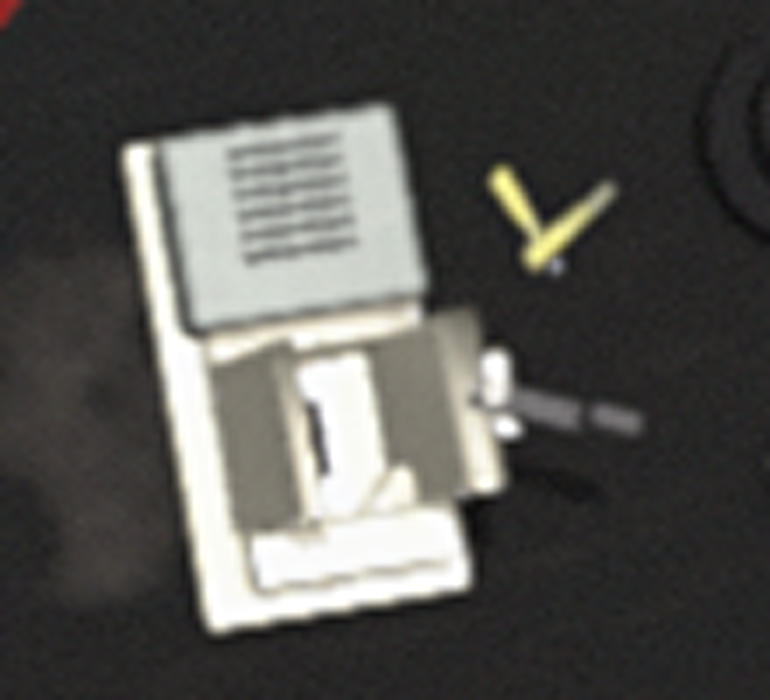

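View pics/c_rack_top.png

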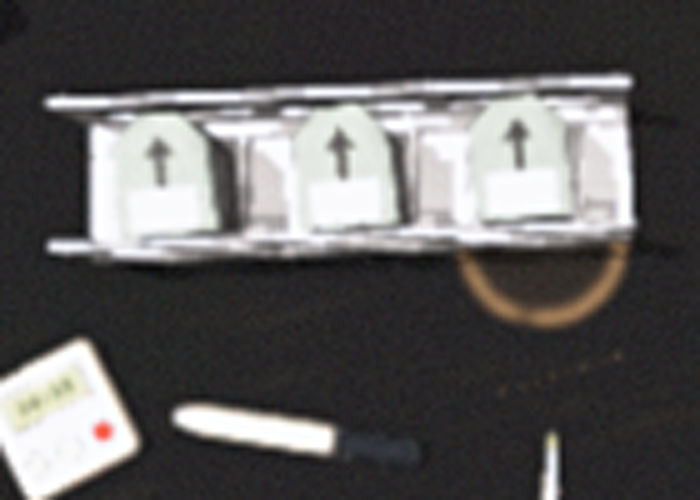

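View pics/c_bay_sc.png

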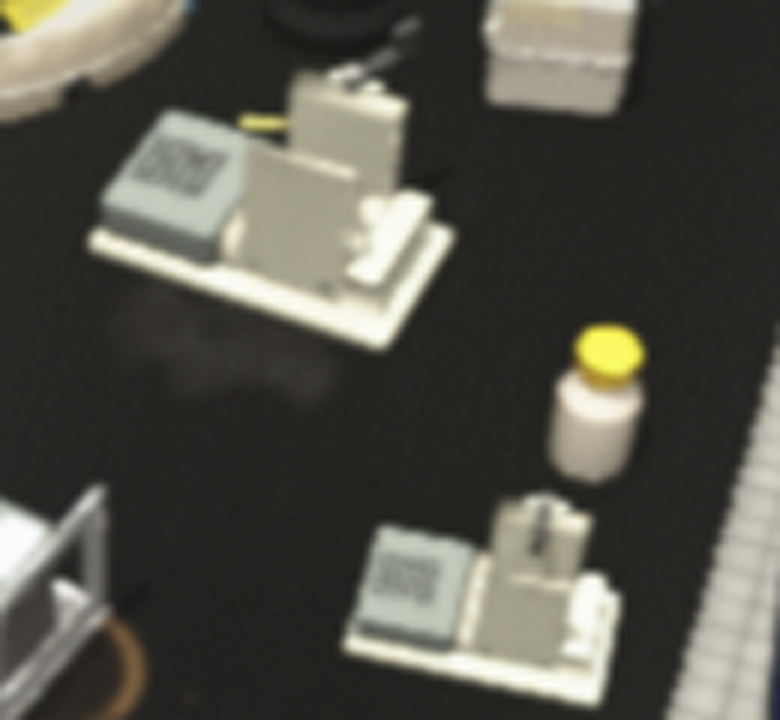

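View pics/c_rack_sc.png

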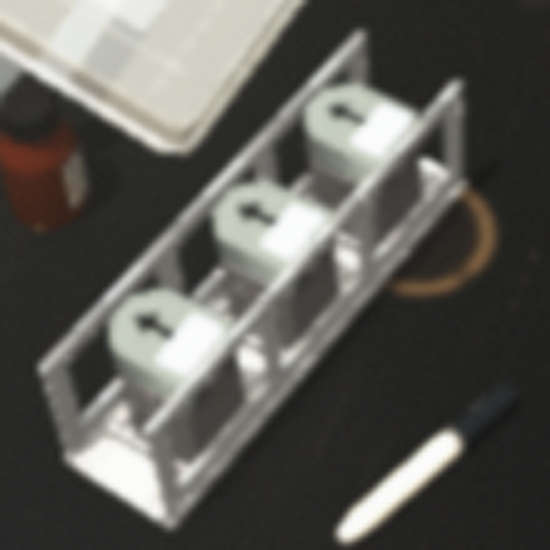

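```bash
cat > h.py <<'E'
import cv2, numpy as np
from rig import *
CP={n:camera_params(n) for n in ("scene","top")}
def rays(n,uv):
    c=CP[n]; uv=np.asarray(uv,float).reshape(-1,1,2)
    xy=cv2.undistortPoints(uv,c["K"],c["dist"]).reshape(-1,2)
    return np.c_[xy,np.ones(len(xy))]@c["rotation"].T, c["position"]
def onplane(n,uv,z):
    d,o=rays(n,uv); t=(z-o[2])/d[:,2]; return o+d*t[:,None]
def cloud(n,D):
    v,u=np.mgrid[:D.shape[0],:D.shape[1]]
    d,o=rays(n,np.c_[u.ravel(),v.ravel()]); P=o+d*D.ravel()[:,None]
    P[D.ravel()<=0]=np.nan
    return P.reshape(D.shape+(3,))
def proj(n,P):
    c=CP[n]; R=c["rotation"].T; r,_=cv2.Rodrigues(R)
    return cv2.projectPoints(np.asarray(P,float).reshape(-1,1,3),r,-R@c["position"],c["K"],c["dist"])[0].reshape(-1,2)
def shot(n,tag):
    p,d=camera(n); np.savez(f"{tag}.npz",p=p,d=d); return p,d
def save(p,box,f,name):
    x0,y0,x1,y1=box
    cv2.imwrite(name,cv2.resize(cv2.cvtColor(p[y0:y1,x0:x1],cv2.COLOR_RGB2BGR),None,fx=f,fy=f,interpolation=cv2.INTER_CUBIC))
E
python3 - <<'E'
from h import *
for n in ("top","scene"):
    z=np.load(n+"0.npz"); P=cloud(n,z["d"]); np.save(n+"P.npy",P)
    Z=P[...,2]
    print(n,np.nanmedian(Z[230:260,100:110]))
    b=(340,135,450,235) if n=="top" else (270,130,360,200)
    zz=np.clip(np.nan_to_num(Z)/0.15,0,1)
    im=cv2.applyColorMap((zz*255).astype(np.uint8),cv2.COLORMAP_JET)
    save(im[...,::-1],b,7,f"pics/hz_{n}.png")
P=np.load("topP.npy")
for r in (193,198,203): 
    print(r,[f"{u}:{P[r,u,1]*1e3:.0f},{P[r,u,2]*1e3:.0f}" for u in range(366,436)])
E
```

```text
top 0.00024342214032213594
scene -0.0012354465278994753
193 ['366:-211,19', '367:-215,15', '368:-218,16', '369:-220,16', '370:-221,24', '371:-222,32', '372:-222,42', '373:-222,52', '374:-222,62', '375:-222,71', '376:-222,81', '377:-223,89', '378:-223,99', '379:-224,105', '380:-225,111', '381:-227,111', '382:-229,114', '383:-234,104', '384:-262,16', '385:-265,15', '386:-267,15', '387:-271,13', '388:-272,18', '389:-275,18', '390:-279,14', '391:-280,19', '392:-284,15', '393:-287,15', '394:-286,26', '395:-288,30', '396:-289,36', '397:-288,47', '398:-288,55', '399:-289,62', '400:-288,72', '401:-288,81', '402:-290,81', '403:-289,91', '404:-289,101', '405:-289,109', '406:-292,107', '407:-292,113', '408:-295,113', '409:-297,113', '410:-298,118', '411:-300,120', '412:-303,118', '413:-305,120', '414:-308,120', '415:-310,122', '416:-312,123', '417:-314,124', '418:-319,118', '419:-320,121', '420:-323,120', '421:-326,120', '422:-329,118', '423:-330,121', '424:-330,130', '425:-331,132', '426:-334,133', '427:-335,136', '428:-339,131', '429:-394,0', '430:-398,-1', '431:-400,1', '432:-403,-0', '433:-
[... 1445 characters left out ...]
 '389:-275,14', '390:-278,16', '391:-281,15', '392:-284,14', '393:-286,16', '394:-290,12', '395:-288,27', '396:-289,34', '397:-290,40', '398:-292,41', '399:-291,52', '400:-292,57', '401:-293,62', '402:-294,69', '403:-294,77', '404:-294,85', '405:-291,101', '406:-293,103', '407:-294,108', '408:-295,113', '409:-299,108', '410:-299,113', '411:-301,115', '412:-345,-0', '413:-348,-1', '414:-351,-2', '415:-352,3', '416:-356,1', '417:-359,-1', '418:-361,2', '419:-365,1', '420:-366,5', '421:-371,-0', '422:-374,-1', '423:-375,2', '424:-380,-1', '425:-381,2', '426:-387,-4', '427:-387,2', '428:-392,-2', '429:-394,-0', '430:-396,1', '431:-399,1', '432:-403,-0', '433:-404,4', '434:-407,3', '435:-411,-1']
```

View pics/hz_top.png

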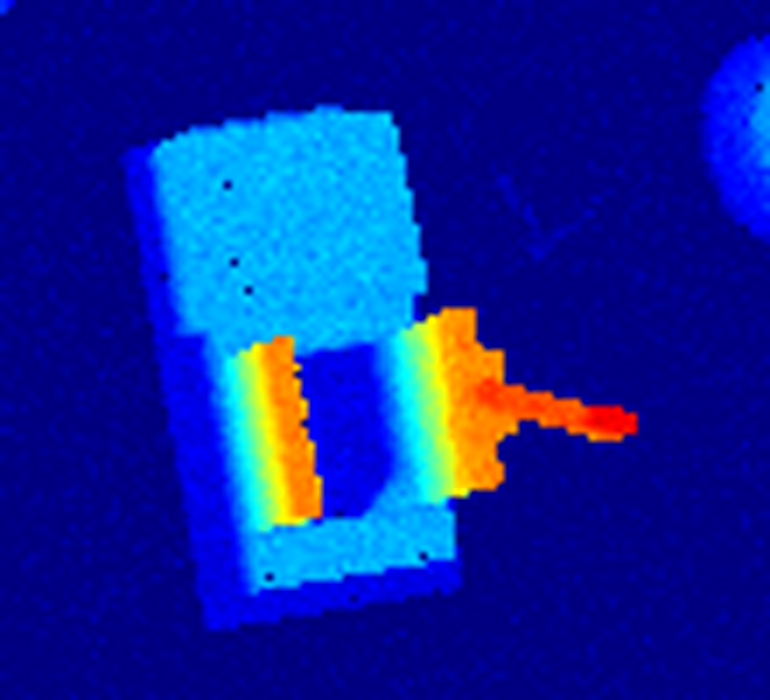

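View pics/hz_scene.png

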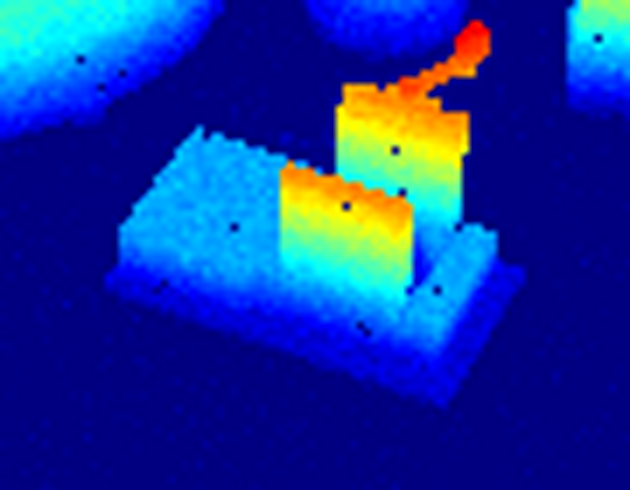

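Run:
```python
from h import *
P=np.load("topP.npy"); S=np.load("sceneP.npy")
def fitplane(Q):
    # vertical plane y = a + b x, robust
    for _ in range(4):
        b,a=np.polyfit(Q[:,0],Q[:,1],1); r=Q[:,1]-a-b*Q[:,0]; k=abs(r)<2.5*max(r.std(),1e-4); Q=Q[k]
    return a,b,len(Q),r.std()
reg=P[170:220,360:420].reshape(-1,3)
q=reg[(reg[:,2]>.05)&(reg[:,2]<.095)]
L=q[(q[:,1]>-.24)&(q[:,1]<-.205)]; Rr=q[(q[:,1]<-.275)&(q[:,1]>-.305)]
for n,Q in(("Louter",L),("Rinner",Rr)): 
    a,b,c,s=fitplane(Q); print(n,a,b,np.degrees(np.arctan(b)),c,s, Q[:,0].min(),Q[:,0].max())
# scene: left outer
sr=S[145:200,300:345].reshape(-1,3); q=sr[(sr[:,2]>.06)&(sr[:,2]<.095)]
print(np.nanmin(q,0),np.nanmax(q,0))
Q=q[(q[:,1]>-.24)&(q[:,1]<-.205)]; a,b,c,s=fitplane(Q); print("scene Louter",a,b,np.degrees(np.arctan(b)),c,s)
Q=q[(q[:,1]<-.275)&(q[:,1]>-.305)]; a,b,c,s=fitplane(Q); print("scene Rinner",a,b,np.degrees(np.arctan(b)),c,s)
```

```text
Louter -0.31735003801706024 0.16369338660429586 9.296490542653252 123 0.00046221282650776873 0.5338173336544296 0.6016859097667941
Rinner -0.3842255788948011 0.16445320516489992 9.338883711473253 149 0.0006984728397445537 0.5485287953725575 0.6117046485794578
[ 0.53972246 -0.30328491  0.06000478] [ 0.61418295 -0.21542649  0.0948838 ]
scene Louter -0.32096563279795076 0.17034917367271624 9.667488432884642 145 0.0020598393702858904
scene Rinner -0.3785548706746617 0.15810714700465242 8.984500399990436 143 0.0022428696298670355
```

Run:
```python
from h import *
P=np.load("topP.npy"); S=np.load("sceneP.npy")
th=np.radians(9.32); e=np.array([np.cos(th),np.sin(th)]); f=np.array([np.sin(th),-np.cos(th)])
for nm,C,b in (("top",P,(165,225,355,425)),("scene",S,(135,215,290,350))):
    q=C[b[0]:b[1],b[2]:b[3]].reshape(-1,3); q=q[~np.isnan(q[:,0])]
    u=q[:,:2]@e; v=q[:,:2]@f
    V=0
    for lo,hi in ((.05,.07),(.07,.09),(.09,.104),(.104,.116)):
        for v0,v1,t in ((.29,.325,"L"),(.37,.405,"R")):
            m=(q[:,2]>lo)&(q[:,2]<hi)&(v>v0)&(v<v1)
            if m.sum()>5: print(nm,lo,t,m.sum(),"u",np.percentile(u[m],[0,2,98,100]).round(4),"v",np.percentile(v[m],[0,2,98,100]).round(4))
    # per-row u extents of faces z .06-.1
    for t,v0,v1 in (("L",.305,.325),("R",.368,.39)):
        m=(q[:,2]>.06)&(q[:,2]<.1)&(v>v0)&(v<v1); print(t, np.histogram(u[m],bins=np.arange(.47,.60,.004)))
```

```text
top 0.05 L 57 u [0.4883 0.4936 0.558  0.6157] v [0.3088 0.3119 0.3161 0.321 ]
top 0.05 R 69 u [0.4936 0.4938 0.5569 0.5815] v [0.3733 0.3776 0.3803 0.3869]
top 0.07 L 56 u [0.4936 0.4952 0.5567 0.558 ] v [0.3121 0.3125 0.3144 0.3249]
top 0.07 R 68 u [0.494  0.4951 0.5567 0.5578] v [0.3774 0.3775 0.3805 0.3836]
top 0.09 L 46 u [0.4937 0.4939 0.557  0.5582] v [0.3127 0.3128 0.3189 0.3249]
top 0.09 R 38 u [0.4941 0.4956 0.5572 0.558 ] v [0.3763 0.3764 0.3805 0.3814]
top 0.104 L 109 u [0.4943 0.4953 0.557  0.5576] v [0.3125 0.3129 0.3237 0.3245]
top 0.104 R 157 u [0.4941 0.4956 0.557  0.5587] v [0.3755 0.3776 0.3962 0.397 ]
L (array([0, 0, 0, 0, 0, 5, 6, 7, 7, 7, 6, 7, 7, 7, 6, 7, 7, 6, 6, 8, 5, 6,
       2, 0, 0, 0, 0, 0, 0, 0, 0, 0]), array([0.47 , 0.474, 0.478, 0.482, 0.486, 0.49 , 0.494, 0.498, 0.502,
       0.506, 0.51 , 0.514, 0.518, 0.522, 0.526, 0.53 , 0.534, 0.538,
       0.542, 0.546, 0.55 , 0.554, 0.558, 0.562, 0.566, 0.57 , 0.574,
       0.578, 0.582, 0.586, 0.59 , 0.594, 0.598]))
R (array([ 0,  0,  0,  0,  0,  1, 10,  6,  7,  8,  6,  7,  6,  7,  8,  9,  7,
        9,  7,  9,
[... 1069 characters left out ...]
,  0,  0,  0,  0,  0,  0,  0]), array([0.47 , 0.474, 0.478, 0.482, 0.486, 0.49 , 0.494, 0.498, 0.502,
       0.506, 0.51 , 0.514, 0.518, 0.522, 0.526, 0.53 , 0.534, 0.538,
       0.542, 0.546, 0.55 , 0.554, 0.558, 0.562, 0.566, 0.57 , 0.574,
       0.578, 0.582, 0.586, 0.59 , 0.594, 0.598]))
R (array([ 0,  0,  0,  0,  0,  0, 12, 12,  9, 13,  9,  9,  7, 11,  9,  8, 11,
       11, 10,  9,  9,  9, 10,  0,  0,  0,  0,  0,  0,  0,  0,  0]), array([0.47 , 0.474, 0.478, 0.482, 0.486, 0.49 , 0.494, 0.498, 0.502,
       0.506, 0.51 , 0.514, 0.518, 0.522, 0.526, 0.53 , 0.534, 0.538,
       0.542, 0.546, 0.55 , 0.554, 0.558, 0.562, 0.566, 0.57 , 0.574,
       0.578, 0.582, 0.586, 0.59 , 0.594, 0.598]))
```

Run:
```python
from h import *
P=np.load("topP.npy"); S=np.load("sceneP.npy")
for nm,C,b in (("top",P,(175,230,155,295)),("scene",S,(195,305,195,305))):
    q=C[b[0]:b[1],b[2]:b[3]].reshape(-1,3); q=q[~np.isnan(q[:,0])]
    H=q[(q[:,2]>.086)&(q[:,2]<.106)]
    # raster 2mm
    x0,y0=.44,-.12
    im=np.zeros((70,200),np.uint8)
    ij=((H[:,:2]-[x0,y0])/.002).astype(int); ok=(ij>=0).all(1)&(ij[:,0]<70)&(ij[:,1]<200)
    im[ij[ok,0],ij[ok,1]]=255
    cv2.imwrite(f"pics/rk_{nm}.png",cv2.resize(im[::-1,::-1],None,fx=4,fy=4,interpolation=cv2.INTER_NEAREST))
    print(nm,H.min(0),H.max(0),len(H))
```

```text
top [0.50921495 0.0195294  0.08611631] [0.59745688 0.30945845 0.10185255] 1680
scene [0.5111483  0.01977304 0.08601801] [0.74055264 0.31098436 0.10058237] 1440
```

View pics/rk_top.png

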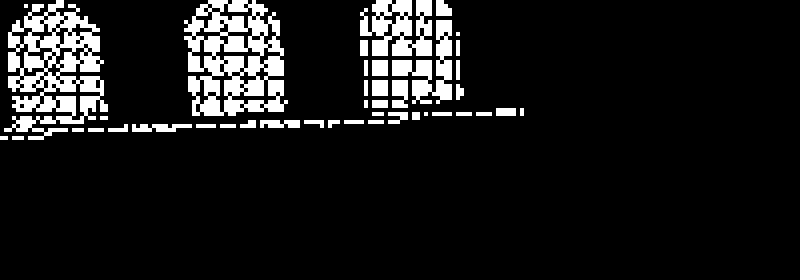

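Run:
```python
from h import *
for nm,b in (("top",(170,235,155,295)),("scene",(195,305,195,305))):
    C=np.load(nm+"P.npy")
    q=C[b[0]:b[1],b[2]:b[3]].reshape(-1,3); q=q[~np.isnan(q[:,0])]
    q=q[(q[:,2]>.085)&(q[:,2]<.108)&(q[:,0]<.62)]
    # near rail: iterative
    def line(q0,sel):
        Q=q[sel(q)]
        for _ in range(6):
            k,c=np.polyfit(Q[:,1],Q[:,0],1); r=Q[:,0]-c-k*Q[:,1]; Q=Q[abs(r)<max(2*r.std(),.0015)]
        return k,c,len(Q),r.std()
    n=line(q,lambda q: abs(q[:,0]-(.527-.05*(q[:,1]-.035)))<.007) if 0 else None
    ks=-0.048
    xi=q[:,0]-ks*q[:,1]
    h,ed=np.histogram(xi,bins=np.arange(.50,.63,.002)); print(nm,list(zip(ed.round(3),h)))
    print("y ext",q[:,1].min(),q[:,1].max())
```

```text
top [(np.float64(0.5), np.int64(0)), (np.float64(0.502), np.int64(0)), (np.float64(0.504), np.int64(0)), (np.float64(0.506), np.int64(0)), (np.float64(0.508), np.int64(0)), (np.float64(0.51), np.int64(0)), (np.float64(0.512), np.int64(0)), (np.float64(0.514), np.int64(0)), (np.float64(0.516), np.int64(0)), (np.float64(0.518), np.int64(0)), (np.float64(0.52), np.int64(0)), (np.float64(0.522), np.int64(18)), (np.float64(0.524), np.int64(106)), (np.float64(0.526), np.int64(49)), (np.float64(0.528), np.int64(4)), (np.float64(0.53), np.int64(38)), (np.float64(0.532), np.int64(44)), (np.float64(0.534), np.int64(48)), (np.float64(0.536), np.int64(48)), (np.float64(0.538), np.int64(46)), (np.float64(0.54), np.int64(48)), (np.float64(0.542), np.int64(45)), (np.float64(0.544), np.int64(45)), (np.float64(0.546), np.int64(46)), (np.float64(0.548), np.int64(48)), (np.float64(0.55), np.int64(52)), (np.float64(0.552), np.int64(47)), (np.float64(0.554), np.int64(42)), (np.float64(0.556), np.int64(49)), (np.float64(0.558), np.int64(49)), (np.float64(0.56), np.int64(47)), (np.float64(0.562), np.int64(
[... 2703 characters left out ...]
4(23)), (np.float64(0.59), np.int64(9)), (np.float64(0.592), np.int64(5)), (np.float64(0.594), np.int64(11)), (np.float64(0.596), np.int64(111)), (np.float64(0.598), np.int64(112)), (np.float64(0.6), np.int64(23)), (np.float64(0.602), np.int64(0)), (np.float64(0.604), np.int64(0)), (np.float64(0.606), np.int64(0)), (np.float64(0.608), np.int64(0)), (np.float64(0.61), np.int64(0)), (np.float64(0.612), np.int64(0)), (np.float64(0.614), np.int64(0)), (np.float64(0.616), np.int64(0)), (np.float64(0.618), np.int64(0)), (np.float64(0.62), np.int64(0)), (np.float64(0.622), np.int64(0)), (np.float64(0.624), np.int64(0)), (np.float64(0.626), np.int64(0))]
y ext 0.019773035351748125 0.3109843568571446
```

Run:
```python
from h import *
for nm,b in (("top",(170,235,155,295)),("scene",(195,305,195,305))):
    C=np.load(nm+"P.npy"); I=np.load(nm+"0.npz")["p"].astype(float)
    sub=C[b[0]:b[1],b[2]:b[3]]; Z=sub[...,2]
    m=((Z>.087)&(Z<.0965)).astype(np.uint8)
    m=cv2.morphologyEx(m,cv2.MORPH_OPEN,np.ones((5,5),np.uint8))
    n,l,st,ce=cv2.connectedComponentsWithStats(m)
    for i in range(1,n):
        if st[i,4]<150: continue
        cs,_=cv2.findContours((l==i).astype(np.uint8),cv2.RETR_EXTERNAL,cv2.CHAIN_APPROX_NONE)
        Q=sub[l==i]; 
        rect=cv2.minAreaRect((Q[:,:2]*1000).astype(np.float32))
        print(nm,st[i],Q.mean(0).round(4),rect, "ext",Q.min(0).round(4),Q.max(0).round(4))
```

```text
top [ 23  23  20  21 269] [0.5504 0.2522 0.093 ] ((551.6920166015625, 252.00567626953125), (50.359256744384766, 47.83551025390625), 0.7262303829193115) ext [0.5267 0.2278 0.0871] [0.5767 0.276  0.0964]
top [ 94  23  20  21 293] [0.5493 0.0777 0.0934] ((553.3593139648438, 75.17526245117188), (50.344444274902344, 46.49418640136719), 4.964419364929199) ext [0.5274 0.0517 0.0885] [0.5773 0.0991 0.0965]
top [ 60  25  18  20 260] [0.5494 0.1616 0.0932] ((548.12255859375, 162.4740447998047), (43.3363151550293, 47.145721435546875), 88.62723541259766) ext [0.5245 0.1407 0.0886] [0.5722 0.1836 0.0965]
scene [ 61  17  19  16 222] [0.5586 0.0807 0.0923] ((558.6867065429688, 80.095703125), (53.1357536315918, 59.79844284057617), 39.92926788330078) ext [0.5289 0.052  0.087 ] [0.5934 0.1035 0.0963]
scene [ 44  37  20  17 220] [0.5499 0.1655 0.0924] ((551.8809204101562, 165.1797332763672), (51.787933349609375, 49.39255905151367), 5.64407205581665) ext [0.5243 0.1409 0.0872] [0.5789 0.1884 0.0965]
scene [ 23  59  22  19 299] [0.5434 0.2562 0.0926] ((548.9514770507812, 254.5382080078125), (67.42078399658203, 49.65141677856445), 5.960764408111572) ext [0.5134 0.2291 0.0871] [0.5836 0.2802 0.0964]
```

```bash
cat >> h.py <<'E'
def R(deg):
    t=np.radians(deg); z=np.array([np.cos(t),np.sin(t),0]); x=np.array([0,0,-1.]); return np.c_[x,np.cross(z,x),z]
BAY=np.array([.5770,-.2630]); BYAW=9.32
RACK=np.array([.553,.165]); RYAW=2.75
MAG={'r':np.array([.5573,.075]),'m':np.array([.553,.165]),'l':np.array([.5487,.255])}
E
python3 - <<'E'
from h import *
def ik(p,d):
    q=inverse_kinematics(p,R(d)); return None if q is None else np.round(q,2)
for nm,p,ds in (("rack r",[*MAG['r'],.077],(92.75,-87.25)),("rack l",[*MAG['l'],.077],(92.75,-87.25)),("bay",[*BAY,.3],(9.3,189.3)),("bay low",[*BAY,.088],(9.3,189.3))):
    for d in ds: print(nm,d,ik(p,d))
for xy in ([.45,.035],[.44,.04],[.46,.035]):
  for z in (.073,.11):
    print(xy,z,[(d,None if (q:=ik([*xy,z],d)) is None else q[[3,5,6]]) for d in range(-180,180,30)])
E
```

```text
rack r 92.75 [ 0.35  0.64 -0.76  1.93  0.59  0.82  0.89]
rack r -87.25 [ 0.14  0.55 -0.46  1.94  0.36  0.73 -2.05]
rack l 92.75 [ 0.19  0.82 -1.03  1.82  0.84  1.01  0.43]
rack l -87.25 [-0.09  0.63 -0.57  1.83  0.45  0.81 -2.41]
bay 9.3 [ 0.72  0.41 -0.5   1.56  0.21  1.22  0.35]
bay 189.3 [ 0.29  0.37  0.09  1.59 -0.04  1.19 -2.59]
bay low 9.3 [ 0.68  0.63 -0.44  1.76  0.35  0.83  0.23]
bay low 189.3 [ 0.23  0.59  0.18  1.79 -0.14  0.78 -2.49]
[0.45, 0.035] 0.073 [(-180, array([2.17, 0.89, 2.13])), (-150, array([ 2.25,  0.67, -2.06])), (-120, array([ 2.2 ,  0.58, -2.5 ])), (-90, array([ 2.19,  0.6 , -2.07])), (-60, array([ 2.19,  0.62, -1.61])), (-30, array([ 2.18,  0.63, -1.13])), (0, array([ 2.18,  0.64, -0.65])), (30, array([ 2.18,  0.66, -0.16])), (60, array([2.18, 0.67, 0.34])), (90, array([2.18, 0.7 , 0.8 ])), (120, array([2.17, 0.89, 1.09])), (150, array([2.17, 0.89, 1.61]))]
[0.45, 0.035] 0.11 [(-180, array([2.14, 0.89, 2.26])), (-150, array([ 2.22,  0.71, -2.21])), (-120, array([ 2.17,  0.67, -2.49])), (-90, array([ 2.16,  0.68, -2.03])), (-60, array([ 2.16,  0.7 , -1.55])
[... 1332 characters left out ...]
, -1.6 ])), (-30, array([ 2.16,  0.64, -1.12])), (0, array([ 2.16,  0.65, -0.63])), (30, array([ 2.16,  0.66, -0.14])), (60, array([2.16, 0.68, 0.35])), (90, array([2.15, 0.7 , 0.82])), (120, array([2.14, 0.9 , 1.09])), (150, array([2.14, 0.9 , 1.61]))]
[0.46, 0.035] 0.11 [(-180, array([2.12, 0.91, 2.26])), (-150, array([ 2.2 ,  0.73, -2.2 ])), (-120, array([ 2.15,  0.68, -2.48])), (-90, array([ 2.14,  0.69, -2.02])), (-60, array([ 2.14,  0.7 , -1.55])), (-30, array([ 2.14,  0.72, -1.06])), (0, array([ 2.13,  0.73, -0.58])), (30, array([ 2.13,  0.75, -0.1 ])), (60, array([2.13, 0.77, 0.38])), (90, array([2.13, 0.81, 0.82])), (120, array([2.12, 0.91, 1.21])), (150, array([2.12, 0.91, 1.73]))]
```

```bash
cat >> h.py <<'E'
def st(t=""):
    s=sense(); print(t,"t=%.1f"%s["time_s"],"pos",s["position"].round(4),"F",s["wrist_force"].round(2),"gap %.4f"%s["finger_gap"]); return s
def weigh(k,yaw=92.75):
    m=MAG[k]
    command_gripper(.068,40)
    movep([*m,.20],R(yaw)); f0=st("hover")["wrist_force"]
    print("hit",move_l([*m,.077],feed=.12,until_force=8)); st("low")
    command_gripper(.03,40); st("grip")
    p=sense()["position"]; move_l([p[0],p[1],.085],feed=.05); sleep(.25)
    f=np.mean([sense()["wrist_force"][2] for _ in range(3)]); st("lift")
    print("MASS",(f0[2]-f)/9.81)
E
python3 - <<'E'
from h import *
weigh('r')
p,d=shot("top","t1"); save(p,(150,160,300,280),5,"pics/t1.png")
E
```

```text
hover t=3.2 pos [0.5576 0.0738 0.1998] F [ 0.01 -0.72  0.12] gap 0.0680
hit False
low t=4.3 pos [0.5579 0.0753 0.0777] F [-0.11 -0.25 -0.06] gap 0.0684
grip t=4.6 pos [0.5578 0.0756 0.078 ] F [-1.8   0.9   5.75] gap 0.0479
lift t=5.2 pos [0.5575 0.0754 0.0846] F [-0.65 -0.65 -5.68] gap 0.0478
MASS 0.5908935080997297
```

View pics/t1.png

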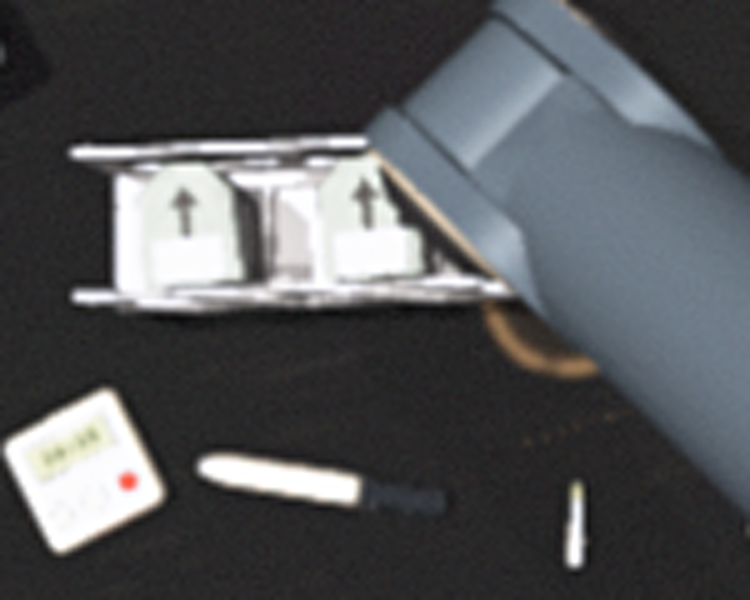

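The right-hand magazine in the rack weighs about 0.59 kg, so it is the full one. I'll raise it, re-weigh to confirm, then set it down turned on the clear patch.

Run:
```python
from h import *
p=sense()["position"]; move_l([p[0],p[1],.215],feed=.15); sleep(.2); s=st("high")
move_l([.445,.035,.215],R(48),feed=.15)
move_l([.445,.035,.13],R(2.75),feed=.08); sleep(.15); st("above")
move_l([.445,.035,.085],feed=.1)
print(move_l([.445,.035,.066],feed=.03,until_force=4)); st("down")
command_gripper(.075); st("rel")
```

```text
high t=6.5 pos [0.5571 0.0753 0.214 ] F [-0.34  0.02 -4.97] gap 0.0481
above t=8.8 pos [0.4453 0.0351 0.1303] F [ 0.92 -0.75 -5.76] gap 0.0483
True
down t=9.8 pos [0.4459 0.0348 0.0736] F [ 1.92 -0.86  0.63] gap 0.0482
rel t=10.2 pos [0.444  0.0345 0.0729] F [-0.68  0.05 -0.03] gap 0.0747
```

Run:
```python
from h import *
move_l([.444,.0347,.15],feed=.15)
movep([.444,.0347,.15],R(92.75)); 
p,d=shot("scene","s2"); save(p,(220,150,400,290),4,"pics/s2.png"); st()
```

```text
t=12.2 pos [0.4438 0.0347 0.1497] F [-0.8  -0.74 -0.49] gap 0.0747
```

View pics/s2.png

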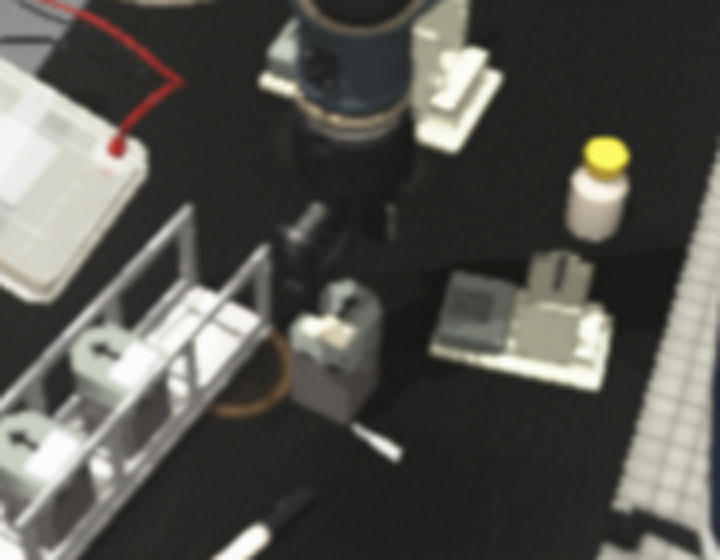

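Run:
```python
from h import *
d=np.load("s2.npz")["d"]; C=cloud("scene",d)
q=C[218:248,288:322].reshape(-1,3); q=q[(q[:,2]>.086)&(q[:,2]<.094)]
print(len(q),np.percentile(q,[1,99],axis=0), q.mean(0))
print(cv2.minAreaRect((q[:,:2]*1000).astype(np.float32)))
```

```text
207 [[0.42351425 0.00854807 0.08601838]
 [0.46884191 0.06627701 0.0923518 ]] [0.44463643 0.03871703 0.0886013 ]
((448.1751708984375, 36.46657180786133), (48.69563293457031, 58.20317840576172), 4.820160388946533)
```

Run:
```python
from h import *
command_gripper(.082)
print(move_l([.444,.037,.076],feed=.1,until_force=6)); st("low")
command_gripper(.045,50); st("grip")
move_l([.444,.037,.20],feed=.12); st("up")
# route to above bay
move_l([.50,-.12,.26],R(52),feed=.2)
b=BAY; move_l([*b,.225],R(BYAW),feed=.15); sleep(.3); s=st("over"); print(s["tcp_rot"].round(3))
for n in("top","scene"):
    p,d=shot(n,n+"3"); save(p,(320,110,460,230) if n=="top" else (260,90,400,210),5,f"pics/{n}3.png")
```

```text
False
low t=13.3 pos [0.4444 0.0372 0.0763] F [ 0.5   0.74 -0.47] gap 0.0822
grip t=13.6 pos [0.4446 0.0361 0.0768] F [-0.29 -3.33  5.49] gap 0.0594
up t=14.8 pos [0.4433 0.0368 0.1993] F [ 0.22 -0.17 -5.33] gap 0.0597
over t=17.4 pos [ 0.577  -0.2627  0.2253] F [-1.26 -0.62 -6.07] gap 0.0600
[[ 0.    -0.162  0.987]
 [-0.     0.987  0.162]
 [-1.    -0.     0.   ]]
```

View pics/top3.png

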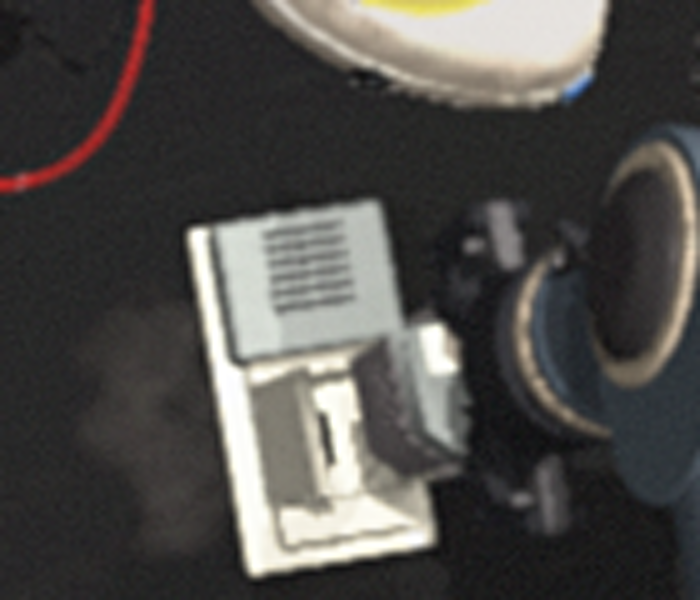

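View pics/scene3.png

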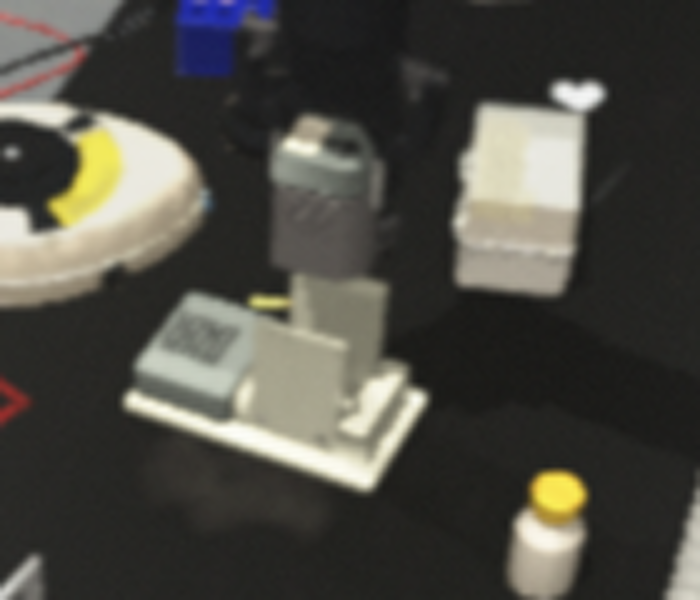

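Run:
```python
from h import *
th=np.radians(9.32); e=np.array([np.cos(th),np.sin(th)]); f=np.array([np.sin(th),-np.cos(th)])
for nm,b in (("top",(170,210,385,415)),("scene",(110,150,310,340))):
    C=cloud(nm,np.load(nm+"3.npz")["d"])
    q=C[b[0]:b[1],b[2]:b[3]].reshape(-1,3); q=q[(q[:,2]>.17)&(q[:,2]<.225)]
    u=q[:,:2]@e; v=q[:,:2]@f
    m=(v>.315)&(v<.345); Q=np.c_[u,v,q[:,2]][m]
    for _ in range(4):
        A=np.c_[Q[:,:1],Q[:,2:]-.19,np.ones(len(Q))]; c,*_=np.linalg.lstsq(A,Q[:,1],rcond=None); r=Q[:,1]-A@c; Q=Q[abs(r)<2.5*r.std()]
    print(nm,len(Q),"slope u %.4f z %.4f v@u=.527 %.4f std %.4f"%(c[0],c[1],c[2]+.527*c[0],r.std()))
    for lo,hi in((.17,.185),(.185,.2),(.2,.215),(.215,.228)):
        k=(Q[:,2]>lo)&(Q[:,2]<hi); print(k.sum(), np.percentile(Q[k,0],[0,3,97,100]).round(4))
    # lid
    q=C[b[0]:b[1],b[2]:b[3]+20].reshape(-1,3); q=q[(q[:,2]>.232)&(q[:,2]<.245)]
    print("lid",len(q),np.percentile(q[:,:2]@e,[1,99]).round(4),np.percentile(q[:,:2]@f,[1,99]).round(4),q[:,2].mean())
    C0=np.load(nm+"P.npy").reshape(-1,3); 
    v=C0[:,:2]@f;u=C0[:,:2]@e
    for t,v0,v1 in(("L",.305,.322),("R",.370,.386)):
        m=(C0[:,2]>.05)&(C0[:,2]<.095)&(v>v0)&(v<v1)&(u>.5)&(u<.555); print(t,m.sum(),np.median(v[m]).round(4))
```

```text
top 210 slope u -0.1381 z 0.0207 v@u=.527 0.3326 std 0.0021
51 [0.5004 0.5017 0.5522 0.5545]
54 [0.5008 0.5016 0.5528 0.5544]
67 [0.49   0.4947 0.5534 0.5546]
38 [0.4916 0.4921 0.5516 0.5546]
lid 247 [0.4929 0.5608] [0.3307 0.3511] 0.2383524055336648
L 104 0.3134
R 128 0.379
scene 277 slope u -0.1838 z 0.0044 v@u=.527 0.3322 std 0.0033
66 [0.4995 0.5005 0.5565 0.5575]
73 [0.4998 0.5021 0.5571 0.5582]
85 [0.4953 0.4971 0.5561 0.5586]
53 [0.4866 0.4928 0.5537 0.5547]
lid 204 [0.4856 0.5689] [0.3279 0.3745] 0.236877054608543
L 151 0.3132
R 132 0.377
```

Run:
```python
from h import *
th=np.radians(9.32); e=np.array([np.cos(th),np.sin(th)]); f=np.array([np.sin(th),-np.cos(th)])
for nm,b in (("top",(170,210,385,415)),("scene",(110,150,310,340))):
    C=cloud(nm,np.load(nm+"3.npz")["d"])
    q=C[b[0]:b[1],b[2]:b[3]].reshape(-1,3); q=q[(q[:,2]>.155)&(q[:,2]<.225)]
    u=q[:,:2]@e; v=q[:,:2]@f
    m=(v>.315)&(v<.345)&(u>.516); Q=np.c_[u,v,q[:,2]][m]
    print(nm,[(lo.round(3),np.median(Q[(Q[:,0]>lo)&(Q[:,0]<lo+.008),1]).round(4)) for lo in np.arange(.5,.56,.008)])
    for _ in range(4):
        A=np.c_[Q[:,:1]-.53,Q[:,2:]-.19,np.ones(len(Q))]; c,*_=np.linalg.lstsq(A,Q[:,1],rcond=None); r=Q[:,1]-A@c; Q=Q[abs(r)<2.2*r.std()]
    print(nm,len(Q),c.round(4),r.std(),np.percentile(Q[:,0],[99,100]))
```

```text
top [(np.float64(0.5), np.float64(nan)), (np.float64(0.508), np.float64(nan)), (np.float64(0.516), np.float64(0.3317)), (np.float64(0.524), np.float64(0.3315)), (np.float64(0.532), np.float64(0.3313)), (np.float64(0.54), np.float64(0.3313)), (np.float64(0.548), np.float64(0.3308)), (np.float64(0.556), np.float64(0.3415))]
top 170 [-0.0256  0.0044  0.3315] 0.0005295596942977347 [0.55449561 0.5546359 ]
scene [(np.float64(0.5), np.float64(nan)), (np.float64(0.508), np.float64(nan)), (np.float64(0.516), np.float64(0.3305)), (np.float64(0.524), np.float64(0.3298)), (np.float64(0.532), np.float64(0.33)), (np.float64(0.54), np.float64(0.3303)), (np.float64(0.548), np.float64(0.3297)), (np.float64(0.556), np.float64(0.3295))]
scene 204 [-0.0152 -0.0063  0.3301] 0.0016900001973278221 [0.55804222 0.55863218]
  return _methods._mean(a, axis=axis, dtype=dtype,
  ret = ret.dtype.type(ret / rcount)
```

Run:
```python
from h import *
T=[.5771,-.26075]
move_l([*T,.20],R(8.1),feed=.08); sleep(.15); st("pre")
h=move_l([*T,.15],feed=.05,until_force=7); st("a %s"%h)
if not h:
    h=move_l([*T,.098],feed=.05,until_force=7); st("b %s"%h)
    if not h:
        h=move_l([*T,.086],feed=.03,until_force=8); st("c %s"%h)
```

```text
pre t=18.1 pos [ 0.5775 -0.2608  0.2004] F [ 0.14 -0.16 -5.22] gap 0.0592
a False t=19.3 pos [ 0.5774 -0.2608  0.1504] F [ 0.53  0.38 -5.99] gap 0.0597
b False t=20.5 pos [ 0.5774 -0.2608  0.0984] F [-0.48 -0.4  -5.94] gap 0.0596
c True t=20.8 pos [ 0.5773 -0.2609  0.0914] F [-1.32 -1.28  4.54] gap 0.0593
```

Run:
```python
from h import *
sleep(.25); st("held")
command_gripper(.072); st("rel")
p=sense()["position"]; move_l([p[0],p[1],.22],feed=.15)
move_l([.50,-.05,.30],R(50),feed=.3)
st()
for n in("top","scene"):
    p,d=shot(n,n+"4"); save(p,(340,125,450,225) if n=="top" else (270,110,360,200),6,f"pics/{n}4.png")
```

```text
held t=21.1 pos [ 0.5773 -0.2609  0.0914] F [-1.35 -0.99  5.38] gap 0.0594
rel t=21.3 pos [ 0.5758 -0.2607  0.0895] F [-0.06 -1.03 -0.23] gap 0.0718
 t=23.3 pos [ 0.5    -0.0519  0.2992] F [-0.64 -0.39 -0.7 ] gap 0.0717
```

View pics/top4.png

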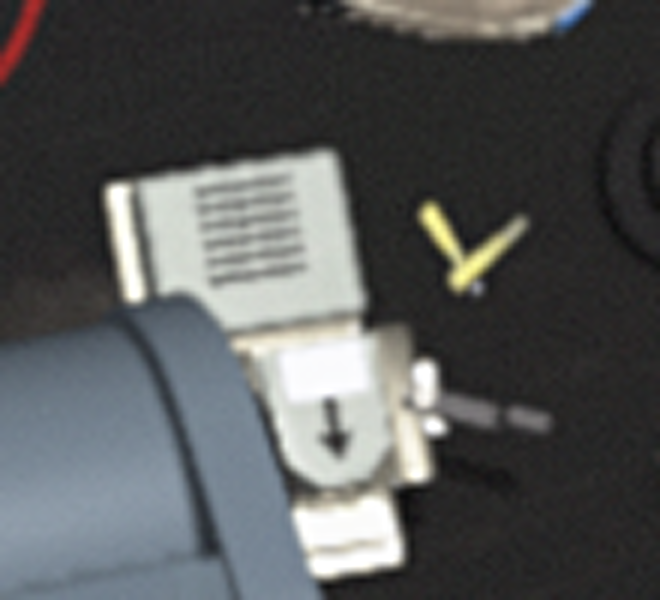

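View pics/scene4.png

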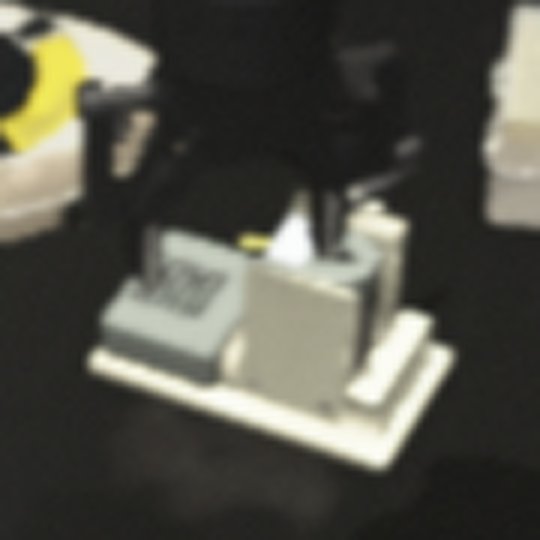

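Run:
```python
from h import *
th=np.radians(9.32); e=np.array([np.cos(th),np.sin(th)]); f=np.array([np.sin(th),-np.cos(th)])
for nm,b in (("top",(170,225,395,440)),("scene",(125,165,305,345))):
    C=np.load(nm+"P.npy"); q=C[b[0]:b[1],b[2]:b[3]].reshape(-1,3)
    t=q[(q[:,2]>.126)&(q[:,2]<.14)]; B=np.array([-(t[:,:2]@e-.5268),t[:,:2]@f-.353]).T*1e3
    print(nm,len(t),"tab bay mm",B.round(0).tolist())
    a=q[(q[:,2]>.115)&(q[:,2]<.126)]; A=np.array([-(a[:,:2]@e-.5268),a[:,:2]@f-.353]).T*1e3
    A=A[A[:,1]>25]; print("arm",len(A),A[np.argsort(A[:,1])][::3].round(0).tolist())
C=cloud("top",np.load("top4.npz")["d"]); r=C[184:200,388:404].reshape(-1,3); print("lid z",np.percentile(r[:,2],[10,50,90]))
r=C[175:210,380:412].reshape(-1,3); r=r[(r[:,2]>.1)&(r[:,2]<.1085)]
print("lid u,v",np.percentile(r[:,:2]@e,[1,99])-.5268,np.percentile(r[:,:2]@f,[1,99])-.353)
```

```text
top 25 tab bay mm [[12.0, 66.0], [13.0, 67.0], [13.0, 69.0], [14.0, 71.0], [14.0, 75.0], [14.0, 65.0], [15.0, 66.0], [15.0, 69.0], [16.0, 70.0], [16.0, 74.0], [17.0, 77.0], [17.0, 80.0], [16.0, 63.0], [17.0, 64.0], [18.0, 65.0], [18.0, 68.0], [18.0, 72.0], [19.0, 74.0], [19.0, 76.0], [19.0, 78.0], [20.0, 70.0], [20.0, 72.0], [21.0, 72.0], [21.0, 77.0], [22.0, 78.0]]
arm 76 [[-18.0, 29.0], [3.0, 30.0], [3.0, 32.0], [4.0, 33.0], [6.0, 35.0], [6.0, 37.0], [4.0, 39.0], [-0.0, 41.0], [10.0, 42.0], [8.0, 44.0], [5.0, 45.0], [6.0, 47.0], [9.0, 48.0], [9.0, 50.0], [4.0, 53.0], [12.0, 54.0], [4.0, 56.0], [12.0, 57.0], [13.0, 58.0], [15.0, 60.0], [13.0, 63.0], [13.0, 64.0], [11.0, 65.0], [11.0, 66.0], [22.0, 72.0], [23.0, 78.0]]
scene 11 tab bay mm [[12.0, 76.0], [14.0, 81.0], [11.0, 71.0], [15.0, 69.0], [17.0, 73.0], [20.0, 75.0], [12.0, 60.0], [13.0, 65.0], [17.0, 74.0], [11.0, 62.0], [13.0, 66.0]]
arm 39 [[-3.0, 28.0], [-0.0, 29.0], [3.0, 32.0], [-1.0, 41.0], [4.0, 46.0], [3.0, 50.0], [9.0, 53.0], [11.0, 56.0], [11.0, 62.0], [8.0, 64.0], [17.0, 68.0], [20.0, 70.0], [21.0, 75.0]]
lid z [nan nan nan]
lid u,v [-0.03063239  0.02920871] [-0.02346812  0.02802955]
```

```bash
cat >> h.py <<'E'
th=np.radians(BYAW); EX=-np.array([np.cos(th),np.sin(th)]); EY=np.array([np.sin(th),-np.cos(th)])
def lp(theta,d):
    """finger centre behind the tab by d (m), tool yaw"""
    n=np.array([np.cos(theta),np.sin(theta)]); T=np.array([0,.036])+.041*np.array([np.sin(theta),-np.cos(theta)])
    b=T+d*n; w=BAY+b[0]*EX+b[1]*EY
    return w, -80.7+np.degrees(theta)
E
python3 - <<'E'
from h import *
for t in np.linspace(2.7,0,6):
    w,y=lp(t,.015); q=inverse_kinematics([*w,.15],R(y)); print(round(t,2),w.round(3),round(y),None if q is None else np.round(q,2))
command_gripper(0.0)
w,y=lp(2.7,.027); print(w,y)
movep([*w,.23],R(y)); st("hover")
h=move_l([*w,.150],feed=.12,until_force=6); st("down %s"%h)
for n in("top","scene"):
    p,d=shot(n,n+"5"); save(p,(340,125,450,225) if n=="top" else (270,110,370,200),6,f"pics/{n}5.png")
E
```

```text
2.7 [ 0.586 -0.342] 74 [ 0.98  0.71 -0.79  1.59  0.55  1.08  1.33]
2.16 [ 0.563 -0.337] 43 [ 0.95  0.64 -0.71  1.65  0.47  1.02  0.84]
1.62 [ 0.546 -0.322] 12 [ 0.9   0.59 -0.62  1.71  0.4   0.97  0.34]
1.08 [ 0.539 -0.3  ] -19 [ 0.83  0.54 -0.53  1.76  0.33  0.93 -0.17]
0.54 [ 0.545 -0.277] -50 [ 0.72  0.51 -0.43  1.78  0.26  0.91 -0.7 ]
0.0 [ 0.561 -0.26 ] -81 [ 0.61  0.51 -0.33  1.76  0.2   0.9  -1.22]
[ 0.59749829 -0.34537395] 73.99860468532229
hover t=25.3 pos [ 0.5981 -0.3433  0.2308] F [0.79 0.54 0.39] gap 0.0003
down False t=26.1 pos [ 0.5981 -0.3453  0.1509] F [-0.04  0.13  0.71] gap 0.0001
```

View pics/top5.png

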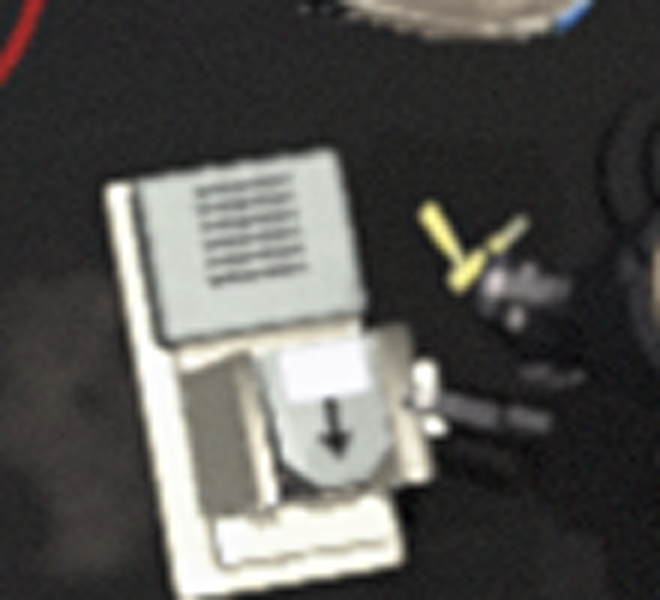

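View pics/scene5.png

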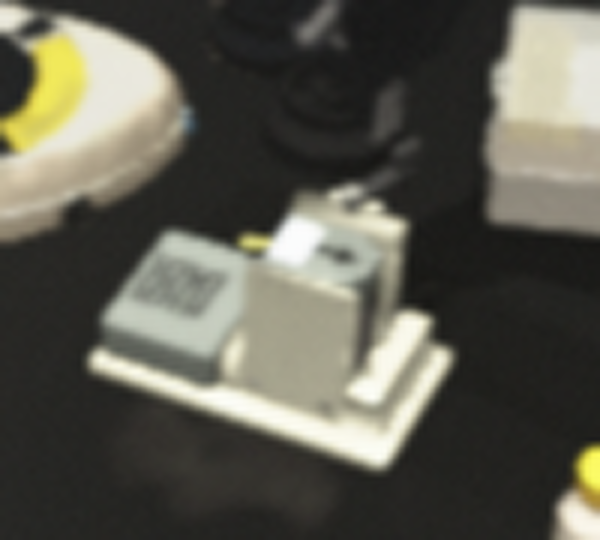

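The fingers now stand behind the tab, so I'll sweep it along its arc.

Run:
```python
from h import *
z=.148
ok=True
for t,d in [(2.7,.016)]+[(x,.015) for x in np.arange(2.5,.05,-.22)]+[(.06,.015),(-.06,.014)]:
    w,y=lp(t,d)
    h=move_l([*w,z],R(y),feed=.08,until_force=8)
    if h or t<.4 or t>2.4: st("%.2f %s"%(t,h))
    if h: break
for n in("top","scene"):
    p,d=shot(n,n+"6"); save(p,(340,125,450,225) if n=="top" else (270,110,370,200),6,f"pics/{n}6.png")
```

```text
2.70 False t=26.5 pos [ 0.5867 -0.3426  0.1485] F [ 0.28 -0.38  0.27] gap -0.0001
2.50 False t=26.8 pos [ 0.5776 -0.3419  0.1484] F [0.15 0.58 0.09] gap 0.0003
0.30 False t=30.5 pos [ 0.5511 -0.2687  0.148 ] F [-0.34  0.57 -0.96] gap -0.0004
0.08 False t=30.9 pos [ 0.5583 -0.2625  0.148 ] F [-0.68  0.59 -0.31] gap 0.0000
0.06 False t=31.1 pos [ 0.5589 -0.2622  0.148 ] F [-0.55 -0.4   0.17] gap -0.0002
-0.06 True t=31.3 pos [ 0.5607 -0.2605  0.1469] F [-0.83 -0.74  0.48] gap -0.0001
```

View pics/top6.png

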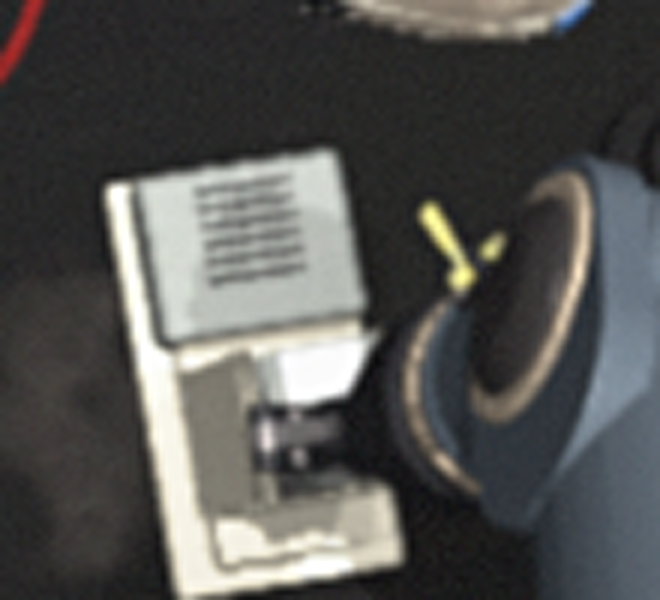

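View pics/scene6.png

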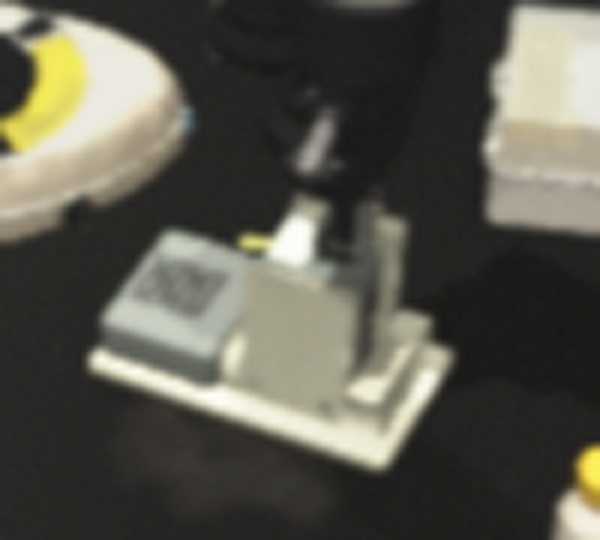

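Contact came at the shut position, which looks like the stop. I'll back off, lift away and check it with nothing in the way.

Run:
```python
from h import *
w,y=lp(0,.022); move_l([*w,.148],feed=.08)
move_l([*w,.25],feed=.2)
movep([.45,-.42,.33],R(-60)); st()
for n in("top","scene"):
    p,d=shot(n,n+"7"); save(p,(340,125,450,225) if n=="top" else (270,110,370,200),6,f"pics/{n}7.png")
    cv2.imwrite(f"pics/{n}7full.png",cv2.cvtColor(p,cv2.COLOR_RGB2BGR))
    b=(170,225,375,430) if n=="top" else (125,185,300,350)
    C=cloud(n,d); q=C[b[0]:b[1],b[2]:b[3]].reshape(-1,3)
    t=q[(q[:,2]>.123)&(q[:,2]<.145)]; print(n,"tab bay mm",(np.c_[(t[:,:2]-BAY)@EX,(t[:,:2]-BAY)@EY,t[:,2]]*1e3).round(0).tolist())
    B=np.c_[(q[:,:2]-BAY)@EX,(q[:,:2]-BAY)@EY]; m=(abs(B[:,0]+18)<8)&(abs(B[:,1])<15)&(q[:,2]>.09)&(q[:,2]<.112); print("lid z",m.sum(),np.median(q[m,2]))
    m=(q[:,2]>.1005)&(q[:,2]<.1085)&(abs(B[:,1])<28)&(abs(B[:,0])<36); print("lid ext",np.percentile(B[m],[1,99],axis=0))
```

```text
t=33.2 pos [ 0.4505 -0.4184  0.3282] F [0.79 0.38 0.34] gap 0.0001
top tab bay mm [[-3.0, 22.0, 124.0], [-1.0, 31.0, 125.0], [-1.0, 37.0, 123.0], [-3.0, -1.0, 131.0], [-3.0, 1.0, 133.0], [-3.0, -13.0, 128.0], [-2.0, -13.0, 135.0], [-1.0, -11.0, 138.0], [-1.0, -7.0, 133.0], [-1.0, -4.0, 131.0], [-1.0, -3.0, 134.0], [-0.0, 0.0, 133.0], [0.0, 2.0, 134.0], [4.0, 33.0, 125.0], [-1.0, -15.0, 125.0], [-0.0, -15.0, 132.0], [0.0, -12.0, 132.0], [1.0, -11.0, 136.0], [1.0, -9.0, 137.0], [1.0, -6.0, 135.0], [2.0, -4.0, 137.0], [2.0, -1.0, 134.0], [3.0, 2.0, 135.0], [1.0, -16.0, 127.0], [2.0, -14.0, 130.0], [3.0, -13.0, 132.0], [3.0, -11.0, 136.0], [3.0, -9.0, 134.0], [4.0, -6.0, 134.0], [4.0, -4.0, 135.0], [4.0, -0.0, 131.0], [4.0, -15.0, 129.0], [5.0, -13.0, 132.0], [5.0, -8.0, 124.0]]
lid z 0 nan
lid ext [[-0.02964222 -0.03977453]
 [ 0.03067505  0.03151463]]
scene tab bay mm [[-3.0, -8.0, 136.0], [-1.0, -4.0, 134.0], [2.0, -1.0, 133.0], [-7.0, -7.0, 130.0], [-4.0, -4.0, 129.0], [2.0, -10.0, 135.0], [2.0, -1.0, 128.0], [-4.0, -12.0, 130.0], [-2.0, -9.0, 129.0], [2.0, -9.0, 130.0], [-2.0, -17.0, 131.0], [2.0, -19.0, 134.0], [2.0, -10.0, 126.0], [-1.0, -18.0, 127.0], [1.0, -16.0, 126.0], [2.0, -18.0, 124.0]]
lid z 0 nan
lid ext [[-0.03185219 -0.04205081]
 [ 0.02821205  0.03505059]]
  return _methods._mean(a, axis=axis, dtype=dtype,
  ret = ret.dtype.type(ret / rcount)
```

View pics/top7.png

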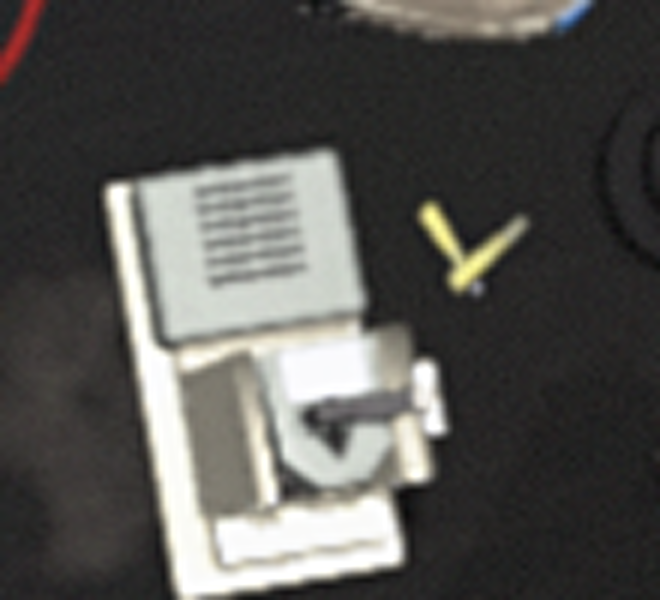

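View pics/top7full.png

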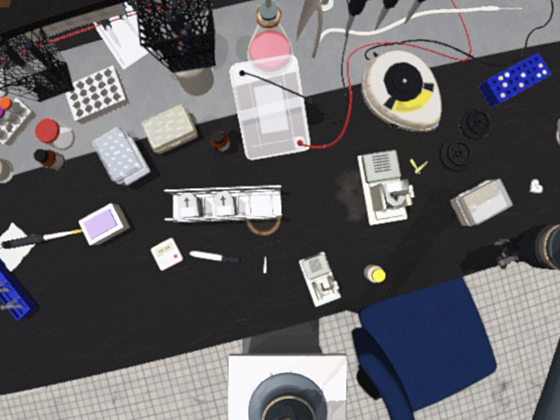

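View pics/scene7full.png

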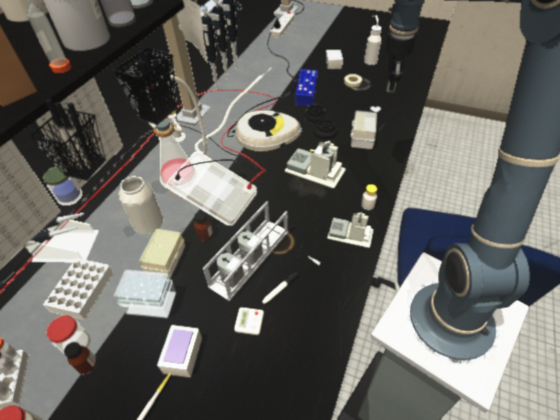

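Run:
```python
from h import *
for n in("top","scene"):
    b=(170,225,375,430) if n=="top" else (125,185,300,350)
    q=cloud(n,np.load(n+"7.npz")["d"])[b[0]:b[1],b[2]:b[3]].reshape(-1,3)
    B=np.c_[(q[:,:2]-BAY)@EX,(q[:,:2]-BAY)@EY]*1e3
    for x in(-18,18):
        m=(abs(B[:,0]-x)<8)&(abs(B[:,1])<16)&(q[:,2]>.09)&(q[:,2]<.118); print(n,x,m.sum(),np.median(q[m,2]).round(4))
```

```text
top -18 79 0.106
top 18 80 0.1051
scene -18 24 0.104
scene 18 34 0.1023
```

Lid height reads 0.105 m, which is fully seated. The latch lies along the bay's −y, the two empties haven't moved and the arm is clear, so I'm handing in.

Run:
```python
from h import *
sleep(.3); st(); finish_job()
```

```text
t=33.6 pos [ 0.4505 -0.4193  0.3298] F [-0.32 -0.44 -0.05] gap -0.0001
the job is handed in; nothing more can be done
```

The full magazine is in the larger labeller's bay with the latch shut. I handed the job in at about 34 s of the 72 s; no verdict is reported.

**Finding the full one:** I lifted the right-hand magazine 8 mm in the rack and the wrist force gave about 0.59 kg, which is in the full range. I never lifted the other two, so they still stand in the rack as they were.

**Placing it:** I set it down turned on the clear patch and took it again across its 60 mm. Over the bay, the cameras showed it about 2 mm to the side and about 1° turned, and I corrected both. It went down while held until it met the floor at the expected height. I then released it and pushed the latch along its arc with closed fingers until it met the stop.

**Last checks:**
- **Lid height:** The top camera reads 105–106 mm, where a seated magazine should be 105 mm. The scene camera reads 102–104 mm, within its noise. The arrow points to the robot.
- **Latch:** The tab is about 1 mm from its shut position, roughly 0.03 rad.
- **Bench:** The bottle, marker and timer look unmoved in the pictures; I did not measure them.
- **Arm:** It was clear of everything at hand-in.
- **Camera disagreement:** The two cameras differed by up to about 2 mm on the bay's position. Insertion met no side contact.

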